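Sort the finished shoe lasts from the catch tray into their totes

TASK

Two shoe lasts, one green and one yellow, have come out of the machine into the two lanes of its catch tray. Push each one along its lane and off the open end of the tray into the tote that already holds a last of its own colour, so that both lie at rest inside the right totes, clear of the tray. Do not disturb the pliers or the box of tacks, and leave the lasts already in the totes where they belong.

Things in the scene. Friction and masses are not known exactly. Their poses are not given: they have to be found in the camera images.
- last_green: child's plastic shoe last (foot-shaped block), dull green, 150 mm long, 50 mm wide, 68 mm high at the ankle (heel half), toe 20 to 30 mm high, about 0.26 kg. Finished, stands on its sole in one of the tray's two lanes (either one), along the lane, toe roughly to the tray's +y. Origin in the middle of the sole, +x to the toe (75 mm from origin to toe tip and to heel back), z up.
- sample_green: child's plastic shoe last (foot-shaped block), dull green, 150 mm long, 50 mm wide, 68 mm high at the ankle (heel half), toe 20 to 30 mm high, about 0.26 kg. Already stands in one of the two totes, at its outer end (away from the tray), across it: it shows that this tote is for green lasts. Origin in the middle of the sole, +x to the toe (75 mm from origin to toe tip and to heel back), z up.
- last_green_mid (a point): middle of last_green, 25 mm above its origin along its own z
- sample_green_mid (a point): middle of sample_green, 25 mm above its origin along its own z
- last_yellow: child's plastic shoe last (foot-shaped block), yellow, 150 mm long, 50 mm wide, 68 mm high at the ankle (heel half), toe 20 to 30 mm high, about 0.26 kg. Finished, stands on its sole in one of the tray's two lanes (either one), along the lane, toe roughly to the tray's -y. Origin in the middle of the sole, +x to the toe (75 mm from origin to toe tip and to heel back), z up.
- sample_yellow: child's plastic shoe last (foot-shaped block), yellow, 150 mm long, 50 mm wide, 68 mm high at the ankle (heel half), toe 20 to 30 mm high, about 0.26 kg. Already stands in one of the two totes, at its outer end (away from the tray), across it: it shows that this tote is for yellow lasts. Origin in the middle of the sole, +x to the toe (75 mm from origin to toe tip and to heel back), z up.
- last_yellow_mid (a point): middle of last_yellow, 25 mm above its origin along its own z
- sample_yellow_mid (a point): middle of sample_yellow, 25 mm above its origin along its own z
- tray: fixed aluminium catch tray on blue legs. Origin on the table under the deck's centre; y along the two lanes, x across them (+x away from the robot). Flat deck 170 (x) by 260 mm (y), top 55 mm above the origin. Lanes 78 mm wide inside; side walls (4 mm) and divider (6 mm, at x = 0) rise 20 mm above the deck. Both ends (y = +-130 mm) are open and overhang the totes by about 10 mm.
- lane_near (a point): centre of the tray lane nearer to the robot, on the deck's top: tray x = -42 mm, y = 0, z = 55 mm; axes as the tray's
- lane_far (a point): centre of the tray lane farther from the robot, on the deck's top: tray x = +42 mm, y = 0, z = 55 mm; axes as the tray's. Behind it a 150 mm wide chute climbs from the tray's far wall (tray x = 85 mm, z = 78 mm) to x = 332 mm, z = 150 mm
- tote_left: fixed open grey tote on the table at the tray's +y end, 250 mm (x) by 290 mm (y), 42 mm high, walls and floor 4 mm. Origin under its centre, axes as the tray's. One sample last shows what colour it is for.
- tote_right: fixed open grey tote on the table at the tray's -y end, 250 mm (x) by 290 mm (y), 42 mm high, walls and floor 4 mm. Origin under its centre, axes as the tray's. One sample last shows what colour it is for.
- pliers: bystander: pliers with blue handles, 200 mm long, 18 mm high, lying on the table just beyond the left tote. Origin on the table near the middle of the pliers, which lie along their own y
- tack_box: bystander: cardboard box of tacks, 90 (x) by 130 (y) by 60 mm, just beyond the right tote. Origin under its centre
Mind the look-alikes: they are no part of the job. What is shaped like the last_green but pink is not meant.

How it is judged:
By the outcome, as a careful person would: the job done as asked, in the order asked, and still so for the second after the job is handed in, with the robot touching nothing.
It also fails if it takes over 42 s, if anything falls off the work surface, if the arm or the gripper's body presses on something with over 40 N, if the wrist force passes 120 N, or if a joint passes its speed limit or range.

ROBOT

A 6-joint arm with a two-finger parallel gripper is mounted at the origin on the work surface. World frame = base frame: x ahead of the robot, y to its left, z up, the work surface at z = 0. Lengths are in m, angles in rad, forces in N, time in s.
With the tool pointing down it reaches from about 0.35 to 0.8 m from the base axis. Payload 7.3 kg.
Tool frame: the origin (TCP) lies between the finger pads; the fingertips stand env.tip_extent ahead of it and the grasp point (between the pads) lies 2 mm behind it (env.tip_extent is the distance from the TCP to the fingertips, in m); z points along the fingers, y is the line along which they close (so a half turn about z gives the same grasp; the last joint's range is limited). The gripper opens to 85 mm and grips with 20 to 120 N. Pads are 22 mm wide; open, the fingers measure 114 mm over their backs; the gripper's body (76 mm by 85 mm) begins 54 mm behind the grasp point. The pads swing forward as they close: fully open they stand 13 mm farther back than shut.
Start: joints at [1.003, 0.342, 1.524, -0, 1.275, -0.146], TCP at [0.215, 0.479, 0.224] pointing down, gripper open.
Joint ranges: [-2.53, 2.53], [-0.77, 2.02], [0.04, 2.7], [-1, 4.14], [0.28, 2.66], [-3.11, 3.11]. Speed limits (rad/s): [2.57, 2.57, 3.14, 3.14, 3.14, 3.14].

INTERFACE

Orientations are given as a 3x3 rotation matrix whose columns are the frame's x, y, z axes.
In Python, from station import env gives the robot as it stands. The module is installed in compiled form; this text tells all that it offers.
- The arm moves only by the tool jog_arm, never from a script. Its arguments are lists of equal length, an entry for each row: "jaw": the closure, from -1 (fully open) to 1 (shut); "dp": the shift along the tool's x, y, z normalised to -1 to 1, where 1 is 0.02 m, a list of three; "turn": the turn about the tool's z normalised to -1 to 1, where 1 is pi/2 rad. A call has exactly 10 rows; each row shifts and turns the commanded pose from where the row before left it, along the tool's axes as they then stand; what a row does not reach is not made up. A row lasts 1/8 s, in which the tool goes at most 62.5 mm and 10.7 degrees, less where a joint would pass 70% of its speed; a pose out of reach is approached as far as the arm can. A call with a number of a shift or a turn outside -1 to 1 is refused whole. A call with a gripper value outside its range is refused whole. The fingers move at their own pace and stop on an object; "newtons" is the grip in N (left out, the last holds). Time passes only in rows, so rows that do not move let the fingers close, or fill a call up. It gives the time, the measured TCP pose, the force, the opening and the grip force at its end, in the units of the state.
- env.get_obs(): the state, without advancing time (a new reading comes with each control period).
- env.read_camera(name): name is "scene" or "top"; returns a dict with "image" (400x640x3 uint8, blue, green, red), "K" (3x3 intrinsics, pixels), "rvec" (rotation vector, rad) and "tvec" (3), from world to camera coordinates, as OpenCV has them. Camera axes: x right, y down, z forward; pixel columns grow to the right and rows downward; lengths in m; the calibration is good to about 2 mm. A picture is of the moment at which its call begins. There is no depth.
- env.sign_off(): hands the job in; it is judged then, once.
Trained networks look in a picture, given as the dict that the camera call returned (one of the last four; its "shot" number tells which), for a name from the list of things; names that differ only in an ending like _2 or _b are one class to them, and where a whole thing is asked for, a point or a joint stands for the part that bears it (a point fixed in the world has none). Each returns a list of dicts, best first, with "score" (0 to 1); they miss things now and then, are a little off and sometimes report something else, mostly with a low value. They report only what shows in the picture. A call takes as long as a camera call. They do not tell look-alikes from the thing itself.
- env.trace(picture, query): "pixels" (400x640 bool, what is visible of it).
- env.pinpoint(picture, query): "centre" ([x, y, z] in m, in world coordinates, good to about 4 mm: a listed point, or the origin of a listed thing).
The state is a dict: "time": time; "joint_positions": joint angles; "qvel": joint speeds; "joint_torque": joint torques, N m; "ee_pos": TCP position; "eef_rot": TCP orientation; "contact_force": force on the tool from outside, world axes, zero at the start; "wrist_torque": the same for the moment, N m; "opening": finger opening in m; "finger_force": force on a finger pad.
Only numpy, scipy, OpenCV 4.12 (cv2) and the standard library are available. Lean on these libraries where they do the work, as an engineer would, in place of code of your own. Each camera call takes 0.05 s, during which the arm holds its last target. There are 200 camera calls.

## Working session

There is one attempt and no reset: what is moved stays moved. The work goes in short steps, Python scripts to look and compute and a tool call to move; the robot and the scene stay as the last step left them, time stands still between calls to the robot, and variables do not carry over. Pictures are saved under pics/ and viewed, at most 10 in all, crops included, and the job is handed in when it is done.

Besides the shell and the picture viewer there is one more tool, called after "Request:" by a JSON object that holds its "name" and its "arguments". jog_arm: Moves the arm, as the interface text tells. Its arguments: {"type":"object","properties":{"jaw":{"type":"array","items":{"type":"number"}},"dp":{"type":"array","items":{"type":"array","items":{"type":"number","minimum":-1,"maximum":1}}},"turn":{"type":"array","items":{"type":"number","minimum":-1,"maximum":1}},"newtons":{"type":"number"}},"required":["jaw","dp","turn"]}

```bash
mkdir -p pics; python3 - <<'E'
from station import env
import cv2,numpy as np
o=env.get_obs();print(o['time'],o['ee_pos'],o['eef_rot'].__repr__(),o['opening'],env.tip_extent)
ps={n:env.read_camera(n) for n in('scene','top')}
for n,p in ps.items():
    cv2.imwrite(f'pics/{n}0.png',p['image'])
    for q in['tray','lane_near','lane_far','last_green','last_green_mid','last_yellow','last_yellow_mid','sample_green','sample_yellow','tote_left','tote_right','pliers','tack_box']:
        print(n,q,[(np.round(r['centre'],3).tolist(),round(r['score'],2)) for r in env.pinpoint(p,q)[:4]])
E
```

```text
0.0 [0.21467093 0.4786254  0.22351979] array([[-9.12358904e-01,  4.09390381e-01, -8.64232850e-04],
       [ 4.09391224e-01,  9.12357945e-01, -1.34397040e-03],
       [ 2.38281154e-04, -1.57999270e-03, -9.99998723e-01]]) 0.08545764484323305 0.017
scene tray []
scene lane_near [([0.495, -0.07, 0.055], 0.86)]
scene lane_far [([0.579, -0.068, 0.054], 0.94)]
scene last_green [([0.5, -0.098, 0.053], 0.96), ([0.293, -0.238, 0.007], 0.93), ([0.343, -0.057, 0.002], 0.92), ([0.288, 0.21, -0.001], 0.74)]
scene last_green_mid [([0.281, 0.212, 0.029], 0.87), ([0.335, -0.06, 0.026], 0.7), ([0.501, -0.094, 0.081], 0.69), ([0.295, -0.236, 0.027], 0.66)]
scene last_yellow [([0.586, -0.056, 0.064], 0.77)]
scene last_yellow_mid [([0.583, -0.06, 0.079], 0.9)]
scene sample_green []
scene sample_yellow [([0.522, -0.43, 0.001], 0.8), ([0.583, -0.058, 0.08], 0.3), ([0.54, 0.282, 0.006], 0.26)]
scene tote_left [([0.536, 0.194, 0.0], 0.83), ([0.536, 0.283, 0.028], 0.21)]
scene tote_right [([0.531, -0.331, -0.003], 0.95)]
scene pliers [([0.727, 0.169, -0.002], 0.95)]
scene tack_box [([0.73, -0.269, -0.002], 0.
[... 271 characters left out ...]
], 0.71), ([0.285, 0.212, -0.001], 0.69)]
top last_green_mid [([0.284, 0.211, 0.026], 0.98), ([0.296, -0.241, 0.027], 0.94), ([0.336, -0.061, 0.026], 0.93), ([0.496, -0.096, 0.082], 0.69)]
top last_yellow [([0.582, -0.057, 0.053], 0.95)]
top last_yellow_mid [([0.587, -0.062, 0.078], 0.85)]
top sample_green [([0.534, 0.28, 0.004], 0.93), ([0.724, 0.168, -0.005], 0.53)]
top sample_yellow [([0.524, -0.428, 0.002], 0.62), ([0.534, 0.282, 0.029], 0.41)]
top tote_left [([0.538, 0.192, 0.001], 0.94)]
top tote_right [([0.531, -0.331, -0.001], 0.87), ([0.523, -0.428, 0.03], 0.35), ([0.539, -0.067, 0.002], 0.3)]
top pliers [([0.728, 0.163, -0.004], 0.86)]
top tack_box [([0.735, -0.271, -0.002], 0.82)]
```

View pics/scene0.png

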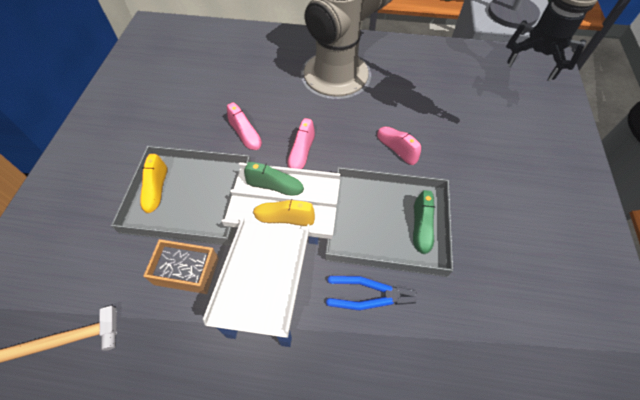

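View pics/top0.png

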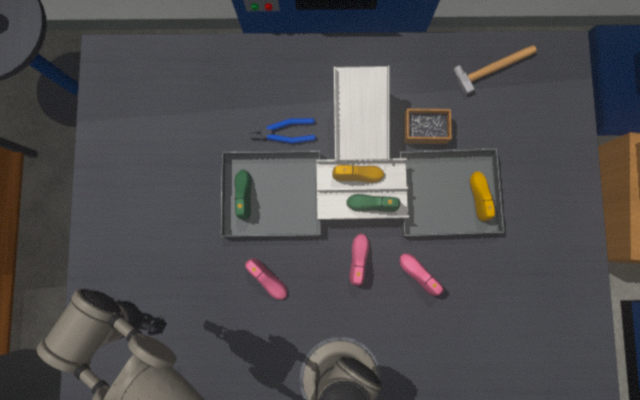

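The top view shows the green last at about (375,203) in the near lane, toe towards the left tote. That tote holds the green sample at (242,195). The yellow last is at (358,173) in the far lane, toe towards the right tote, which holds the yellow sample at (482,195). The pink lasts on the table are look-alikes.

I'll push yellow towards -y first, then green towards +y. First step is to turn the tool and shut the gripper.

Request:
{"name": "jog_arm", "arguments": {"jaw": [1, 1, 1, 1, 1, 1, 1, 1, 1, 1], "dp": [[0, 0, 0], [0, 0, 0], [0, 0, 0], [0, 0, 0], [0, 0, 0], [0, 0, 0], [0, 0, 0], [0, 0, 0], [0, 0, 0], [0, 0, 0]], "turn": [0.073, 0.073, 0.073, 0.073, 0.073, 0.073, 0.073, 0.073, 0.073, 0.073]}}

```text
time: 2.65
ee_pos: [0.2149, 0.479, 0.2242]
eef_rot: [[0.001, 1.0, 0.0], [1.0, -0.001, 0.0], [0.0, 0.0, -1.0]]
contact_force: [-0.5, -0.6, -0.1]
opening: 0.0
finger_force: 0.0
```

Request:
{"name": "jog_arm", "arguments": {"jaw": [1, 1, 1, 1, 1, 1, 1, 1, 1, 1], "dp": [[-1, 0.9, 0], [-1, 0.9, 0], [-1, 0.9, 0], [-1, 0.9, 0], [-1, 0.9, 0], [-1, 0.9, 0], [-1, 0.9, 0], [-1, 0.9, 0], [-1, 0.9, 0], [-1, 0.9, 0]], "turn": [0, 0, 0, 0, 0, 0, 0, 0, 0, 0]}}

```text
time: 3.9
ee_pos: [0.396, 0.2788, 0.2243]
eef_rot: [[-0.002, 1.0, 0.0], [1.0, 0.002, 0.0], [0.0, 0.0, -1.0]]
contact_force: [0.4, -0.3, -0.0]
opening: -0.0003
finger_force: 0.0
```

Request:
{"name": "jog_arm", "arguments": {"jaw": [1, 1, 1, 1, 1, 1, 1, 1, 1, 1], "dp": [[-1, 0.9, 0], [-1, 0.9, 0], [-1, 0.9, 0], [-1, 0.9, 0], [-1, 0.9, 0], [-1, 0.9, 0], [-1, 0.9, 0], [-1, 0.9, 0], [-0.9, 0.9, 0], [-0.7, 0.9, 0]], "turn": [0, 0, 0, 0, 0, 0, 0, 0, 0, 0]}}

```text
time: 5.15
ee_pos: [0.5764, 0.087, 0.2242]
eef_rot: [[-0.002, 1.0, -0.0], [1.0, 0.002, 0.0], [0.0, -0.0, -1.0]]
contact_force: [-0.7, 0.2, 0.5]
opening: 0.0001
finger_force: 0.0
```

Request:
{"name": "jog_arm", "arguments": {"jaw": [1, 1, 1, 1, 1, 1, 1, 1, 1, 1], "dp": [[-0.7, 0.1, 0.5], [-0.7, 0.1, 0.8], [-0.7, 0, 0.9], [0, 0, 0.9], [0, 0, 0.9], [0, 0, 0.9], [0, 0, 0.9], [0, 0, 0.7], [0, 0, 0.45], [0, 0, 0]], "turn": [0, 0, 0, 0, 0, 0, 0, 0, 0, 0]}}

```text
time: 6.4
ee_pos: [0.5795, 0.0459, 0.0845]
eef_rot: [[-0.002, 1.0, -0.001], [1.0, 0.002, 0.0], [0.0, -0.001, -1.0]]
contact_force: [-0.1, 0.0, 0.5]
opening: -0.0001
finger_force: 0.0
```

```bash
cat > look.py <<'E'
from station import env
import cv2,sys,numpy as np
o=env.get_obs();print(o['time'],o['ee_pos'],o['contact_force'])
p=env.read_camera('scene');t=env.read_camera('top')
im=np.hstack([p['image'][130:290,90:480],t['image'][130:250,200:520].repeat(1,0) if 0 else cv2.resize(t['image'][130:250,200:520],(427,160))])
cv2.imwrite(f'pics/{sys.argv[1]}.png',im[:, :800])
for n,s in(('scene',p),('top',t)):
    for q in('last_green_mid','last_yellow_mid'):
        print(n,q,[(np.round(r['centre'],3).tolist(),round(r['score'],2)) for r in env.pinpoint(s,q)[:5]])
E
python3 look.py a1
```

```text
6.4 [0.57945199 0.04586246 0.0845423 ] [-0.05370898  0.0423736   0.48919683]
scene last_green_mid [([0.502, -0.097, 0.082], 0.95), ([0.335, -0.062, 0.025], 0.93), ([0.293, -0.235, 0.026], 0.65), ([0.283, 0.212, 0.026], 0.64), ([0.523, -0.427, 0.003], 0.24)]
scene last_yellow_mid [([0.582, -0.058, 0.08], 0.91), ([0.728, 0.169, -0.002], 0.34)]
top last_green_mid [([0.335, -0.06, 0.025], 0.91), ([0.293, -0.242, 0.026], 0.59), ([0.496, -0.098, 0.078], 0.57)]
top last_yellow_mid [([0.585, -0.059, 0.077], 0.92)]
```

View pics/a1.png

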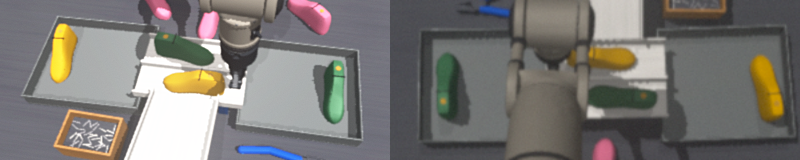

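The closed fingers at (240,78) in the crop stand on the deck behind the yellow heel. Now I push towards -y.

Request:
{"name": "jog_arm", "arguments": {"jaw": [1, 1, 1, 1, 1, 1, 1, 1, 1, 1], "dp": [[-0.4, 0.15, 0], [-0.4, 0, 0], [-0.5, 0, 0], [-0.6, 0, 0], [-0.7, 0, 0], [-0.7, 0, 0], [-0.7, 0, 0], [-0.7, 0, 0], [-0.6, 0, 0], [-0.4, 0, 0]], "turn": [0, 0, 0, 0, 0, 0, 0, 0, 0, 0]}}

```text
time: 7.95
ee_pos: [0.5832, -0.0689, 0.0852]
eef_rot: [[-0.002, 1.0, 0.0], [1.0, 0.002, 0.0], [0.0, 0.0, -1.0]]
contact_force: [0.7, 4.4, 2.9]
opening: 0.0
finger_force: 1.8
```

```bash
python3 look.py a2 | grep -v green
```

```text
7.95 [ 0.58320446 -0.06889287  0.08522454] [0.66066608 4.41428759 2.91828164]
scene last_yellow_mid [([0.581, -0.155, 0.078], 0.97)]
top last_yellow_mid [([0.588, -0.156, 0.078], 0.91)]
```

Request:
{"name": "jog_arm", "arguments": {"jaw": [1, 1, 1, 1, 1, 1, 1, 1, 1, 1], "dp": [[-0.5, 0, 0], [-0.6, 0, 0], [-0.6, 0, 0], [-0.6, 0, 0], [-0.6, 0, 0], [-0.6, 0, 0], [-0.6, 0, 0], [-0.6, 0, 0], [-0.6, 0, 0], [-0.4, 0, 0]], "turn": [0, 0, 0, 0, 0, 0, 0, 0, 0, 0]}}

```text
time: 9.5
ee_pos: [0.5833, -0.183, 0.085]
eef_rot: [[-0.002, 1.0, -0.0], [1.0, 0.002, 0.0], [0.0, -0.0, -1.0]]
contact_force: [-0.1, 2.0, -1.0]
opening: 0.0001
finger_force: 0.7
```

```bash
python3 look.py a3 | grep -v green
```

```text
9.5 [ 0.58333054 -0.18298044  0.08499517] [-0.07557768  1.98600643 -0.97272323]
scene last_yellow_mid [([0.581, -0.263, 0.053], 0.67), ([0.533, 0.196, -0.002], 0.21)]
top last_yellow_mid [([0.584, -0.259, 0.053], 0.75), ([0.736, -0.27, -0.001], 0.23)]
```

View pics/a3.png

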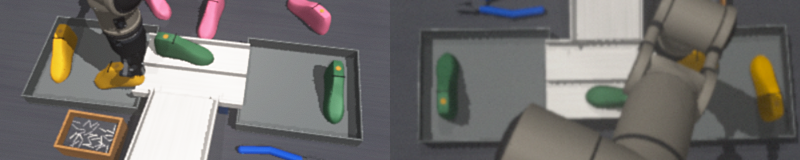

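The yellow last is tipped over the edge, toe in the tote at about (108,80). I push a little farther.

Request:
{"name": "jog_arm", "arguments": {"jaw": [1, 1, 1, 1, 1, 1, 1, 1, 1, 1], "dp": [[-0.4, 0, 0], [-0.4, 0, 0], [-0.4, 0, 0], [-0.4, 0, 0], [0, 0, 0], [0, 0, 0], [0.4, 0, 0], [0.3, 0, -0.5], [0, 0, -1], [0, 0, -1]], "turn": [0, 0, 0, 0, 0, 0, 0, 0, 0, 0]}}

```text
time: 11.05
ee_pos: [0.5837, -0.1993, 0.1365]
eef_rot: [[-0.003, 1.0, 0.001], [1.0, 0.003, -0.0], [-0.0, 0.001, -1.0]]
contact_force: [0.2, -1.3, 0.7]
opening: -0.0001
finger_force: 0.0
```

```bash
python3 look.py a4
```

```text
11.05 [ 0.583729   -0.19932052  0.13653568] [ 0.16782248 -1.27035728  0.74997709]
scene last_green_mid [([0.333, -0.062, 0.026], 0.97), ([0.292, -0.236, 0.025], 0.86), ([0.281, 0.21, 0.026], 0.8), ([0.502, -0.097, 0.079], 0.7), ([0.534, 0.198, -0.003], 0.51)]
scene last_yellow_mid [([0.584, -0.284, 0.026], 0.84)]
top last_green_mid [([0.498, -0.097, 0.08], 0.97), ([0.284, 0.208, 0.026], 0.64), ([0.297, -0.24, 0.026], 0.46)]
top last_yellow_mid [([0.585, -0.288, 0.028], 0.83)]
```

View pics/a4.png

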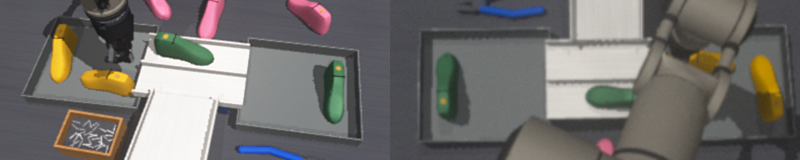

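Yellow lies flat in the right tote at about (107,82), clear of the tray. Next I move behind the green heel.

Request:
{"name": "jog_arm", "arguments": {"jaw": [1, 1, 1, 1, 1, 1, 1, 1, 1, 1], "dp": [[-0.2, -0.7, 0], [0, -0.9, 0], [0, -1, 0], [0, -1, 0], [0, -0.7, 0], [0, 0, 0.5], [0, 0, 0.8], [0, 0, 0.8], [0, 0, 0.5], [0, 0, 0]], "turn": [0, 0, 0, 0, 0, 0, 0, 0, 0, 0]}}

```text
time: 12.6
ee_pos: [0.4974, -0.204, 0.0821]
eef_rot: [[-0.002, 1.0, -0.001], [1.0, 0.002, 0.001], [0.001, -0.001, -1.0]]
contact_force: [-0.5, -0.8, -0.1]
opening: 0.0
finger_force: 0.0
```

Request:
{"name": "jog_arm", "arguments": {"jaw": [1, 1, 1, 1, 1, 1, 1, 1, 1, 1], "dp": [[0.4, 0, 0], [0.4, 0, 0], [0.5, 0, 0], [0.6, 0, 0], [0.7, 0, 0], [0.7, 0, 0], [0.7, 0, 0], [0.7, 0, 0], [0.6, 0, 0], [0.4, 0, 0]], "turn": [0, 0, 0, 0, 0, 0, 0, 0, 0, 0]}}

```text
time: 13.85
ee_pos: [0.4972, -0.0895, 0.0832]
eef_rot: [[-0.003, 1.0, -0.0], [1.0, 0.003, 0.0], [0.0, -0.0, -1.0]]
contact_force: [-1.1, -4.6, 2.7]
opening: -0.0001
finger_force: 2.1
```

```bash
python3 look.py a5
```

```text
13.85 [ 0.4971722  -0.08947936  0.08316963] [-1.14151641 -4.55746092  2.71038707]
scene last_green_mid [([0.296, -0.236, 0.023], 0.89), ([0.28, 0.21, 0.024], 0.62), ([0.504, -0.001, 0.079], 0.55)]
scene last_yellow_mid [([0.582, -0.289, 0.027], 0.97)]
top last_green_mid [([0.294, -0.239, 0.026], 0.9), ([0.503, -0.003, 0.081], 0.56)]
top last_yellow_mid [([0.587, -0.286, 0.025], 0.69), ([0.725, 0.163, -0.002], 0.19)]
```

Request:
{"name": "jog_arm", "arguments": {"jaw": [1, 1, 1, 1, 1, 1, 1, 1, 1, 1], "dp": [[0.5, 0.1, 0], [0.7, 0.1, 0], [0.7, 0, 0], [0.7, 0, 0], [0.7, 0, 0], [0.7, 0, 0], [0.7, 0, 0], [0.7, 0, 0], [0.7, 0, 0], [0.4, 0, 0]], "turn": [0, 0, 0, 0, 0, 0, 0, 0, 0, 0]}}

```text
time: 15.4
ee_pos: [0.5006, 0.0408, 0.083]
eef_rot: [[-0.003, 1.0, -0.001], [1.0, 0.003, 0.0], [0.0, -0.001, -1.0]]
contact_force: [0.5, -1.4, -0.0]
opening: 0.0002
finger_force: 0.6
```

```bash
python3 look.py a6 | grep -v yellow
```

```text
15.4 [0.5006354  0.04076553 0.08295896] [ 0.45260386 -1.39955734 -0.03822783]
scene last_green_mid [([0.294, -0.238, 0.026], 0.89), ([0.521, -0.43, 0.004], 0.65), ([0.334, -0.062, 0.023], 0.59), ([0.285, 0.21, 0.024], 0.58), ([0.513, 0.117, 0.058], 0.55)]
top last_green_mid [([0.334, -0.058, 0.029], 0.88), ([0.512, 0.115, 0.057], 0.83), ([0.294, -0.239, 0.026], 0.72), ([0.283, 0.211, 0.024], 0.72)]
```

View pics/a6.png

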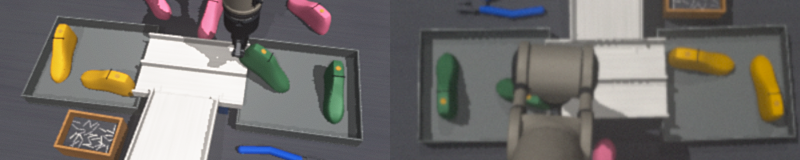

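The green last is tipped over the edge at about (265,65), slightly yawed. I finish the push.

Request:
{"name": "jog_arm", "arguments": {"jaw": [1, 1, 1, 1, 1, 1, 1, 1, 1, 1], "dp": [[0.5, 0, 0], [0.5, 0, 0], [0.5, 0, 0], [0.4, 0, 0], [0, 0, 0], [0, 0, 0], [-0.4, 0, 0], [-0.4, 0, -0.5], [0, 0, -1], [0, 0, -1]], "turn": [0, 0, 0, 0, 0, 0, 0, 0, 0, 0]}}

```text
time: 16.95
ee_pos: [0.501, 0.0607, 0.1344]
eef_rot: [[-0.001, 1.0, 0.0], [1.0, 0.001, -0.0], [-0.0, 0.0, -1.0]]
contact_force: [1.0, 0.6, -0.5]
opening: -0.0004
finger_force: 0.0
```

Request:
{"name": "jog_arm", "arguments": {"jaw": [1, 1, 1, 1, 1, 1, 1, 1, 1, 1], "dp": [[-1, 0, -1], [-1, 0, -1], [-1, 0, -1], [-1, 0, 0], [-1, 0, 0], [-1, 0, 0], [-1, 0, 0], [-0.5, 0, 0], [0, 0, 0], [0, 0, 0]], "turn": [0, 0, 0, 0, 0, 0, 0, 0, 0, 0]}}

```text
time: 18.2
ee_pos: [0.5012, -0.0879, 0.1933]
eef_rot: [[-0.002, 1.0, 0.0], [1.0, 0.002, 0.0], [0.0, 0.0, -1.0]]
contact_force: [-0.2, -0.1, -0.1]
opening: -0.0001
finger_force: 0.0
```

```bash
python3 look.py a7
```

```text
18.2 [ 0.5011506  -0.08793246  0.19330271] [-0.15125606 -0.10632935 -0.07502476]
scene last_green_mid [([0.293, -0.235, 0.024], 0.76), ([0.282, 0.211, 0.029], 0.69), ([0.475, 0.138, 0.026], 0.68), ([0.336, -0.059, 0.026], 0.62)]
scene last_yellow_mid [([0.581, -0.288, 0.028], 0.7), ([0.731, -0.27, -0.001], 0.24)]
top last_green_mid [([0.471, 0.137, 0.024], 0.8), ([0.284, 0.21, 0.025], 0.76), ([0.579, -0.07, 0.054], 0.6), ([0.296, -0.239, 0.026], 0.58)]
top last_yellow_mid [([0.585, -0.287, 0.026], 0.91)]
```

View pics/a7.png

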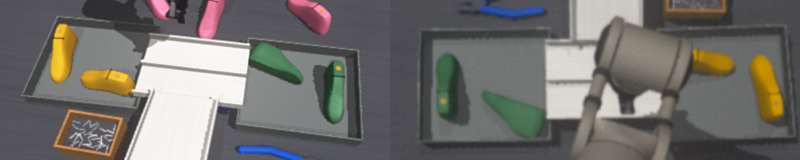

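The green last is in the left tote, lying on its side, with its ankle close to the tray end. I'll measure the clearance.

```bash
python3 - <<'E'
from station import env
import cv2,numpy as np
ps=[env.read_camera(n) for n in('top','scene')]
ims=[]
for p in ps:
    R=cv2.Rodrigues(p['rvec'])[0];t=np.ravel(p['tvec']);C=-R.T@t
    for r in env.trace(p,'last_green'):
        m=r['pixels'];v,u=np.nonzero(m)
        d=np.c_[u,v,np.ones(len(u))]@np.linalg.inv(p['K']).T@R
        s=f"{r['score']:.2f} n={len(u)}"
        for z in(.006,.03,.05):
            X=C+d*((z-C[2])/d[:,2])[:,None]; k=X[:,1].argmin(); s+=f" z{z}: y {X[:,1].min():.3f}..{X[:,1].max():.3f} x {X[:,0].min():.3f}..{X[:,0].max():.3f} "
        print(s)
    c=[cv2.projectPoints(np.array([[.5,.063+dy,.055]]),p['rvec'],p['tvec'],p['K'],None)[0].ravel() for dy in(0,.07)][1].astype(int)
    i=p['image'][c[1]-45:c[1]+45,c[0]-60:c[0]+60];ims.append(cv2.resize(i,(400,300),interpolation=cv2.INTER_CUBIC))
cv2.imwrite('pics/z.png',np.hstack(ims))
E
```

```text
0.95 n=747 z0.006: y 0.153..0.271 x 0.223..0.337  z0.03: y 0.151..0.267 x 0.225..0.337  z0.05: y 0.150..0.264 x 0.227..0.337 
0.76 n=848 z0.006: y 0.064..0.204 x 0.415..0.520  z0.03: y 0.064..0.201 x 0.413..0.517  z0.05: y 0.063..0.199 x 0.412..0.514 
0.59 n=754 z0.006: y -0.303..-0.185 x 0.230..0.350  z0.03: y -0.297..-0.181 x 0.232..0.349  z0.05: y -0.293..-0.178 x 0.233..0.349 
0.79 n=821 z0.006: y -0.091..-0.029 x 0.218..0.404  z0.03: y -0.086..-0.026 x 0.240..0.420  z0.05: y -0.081..-0.023 x 0.258..0.434 
0.62 n=748 z0.006: y -0.317..-0.184 x 0.184..0.355  z0.03: y -0.306..-0.176 x 0.207..0.373  z0.05: y -0.296..-0.170 x 0.226..0.388 
0.58 n=1229 z0.006: y 0.060..0.203 x 0.396..0.513  z0.03: y 0.060..0.200 x 0.413..0.526  z0.05: y 0.061..0.197 x 0.427..0.538 
0.57 n=970 z0.006: y 0.151..0.279 x 0.215..0.344  z0.03: y 0.149..0.274 x 0.237..0.362  z0.05: y 0.148..0.269 x 0.255..0.378 
0.37 n=1162 z0.006: y -0.486..-0.401 x 0.410..0.596  z0.03: y -0.470..-0.388 x 0.427..0.607  z0.05: y -0.457..-0.376 x 0.440..0.617
```

View pics/z.png

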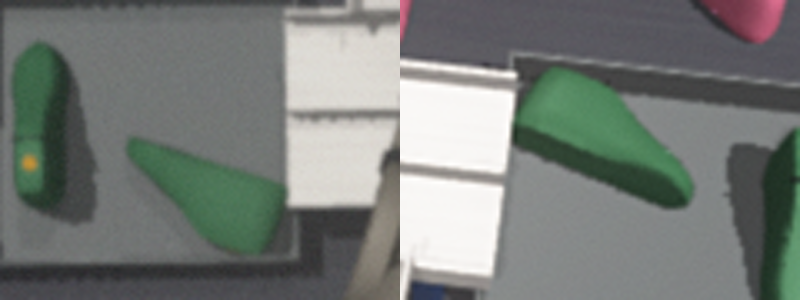

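The green heel touches, or nearly touches, the tray end at zoomed pixel (283,185). I'll mend that by gripping its forefoot and dragging it 25 mm out. First I work out the grip.

```bash
python3 - <<'E'
from station import env
import numpy as np,cv2
p=env.read_camera('top');R=cv2.Rodrigues(p['rvec'])[0];t=np.ravel(p['tvec']);C=-R.T@t
for r in env.trace(p,'last_green'):
    v,u=np.nonzero(r['pixels']);d=np.c_[u,v,np.ones(len(u))]@np.linalg.inv(p['K']).T@R
    X=(C+d*((.035-C[2])/d[:,2])[:,None])[:,:2]
    if not(.1<X[:,1].mean()<.2 and X[:,0].mean()>.4):continue
    for a in(25,31,37):
        a=np.radians(a);b=np.array([np.sin(a),np.cos(a)]);c=np.array([np.cos(a),-np.sin(a)])
        s=X@b;w=X@c;top=s.max();print(np.degrees(a))
        for k in(.02,.03,.04,.05,.06):
            m=abs(s-(top-k))<.003;lo,hi=w[m].min(),w[m].max()
            print(k,'w',round(hi-lo,3),'ctr',np.round((top-k)*b+(lo+hi)/2*c,3))
E
```

```text
25.0
0.02 w 0.029 ctr [0.498 0.185]
0.03 w 0.03 ctr [0.494 0.176]
0.04 w 0.034 ctr [0.489 0.167]
0.05 w 0.035 ctr [0.485 0.158]
0.06 w 0.043 ctr [0.478 0.15 ]
31.0
0.02 w 0.028 ctr [0.499 0.185]
0.03 w 0.032 ctr [0.495 0.175]
0.04 w 0.033 ctr [0.489 0.167]
0.05 w 0.037 ctr [0.484 0.158]
0.06 w 0.041 ctr [0.478 0.15 ]
37.0
0.02 w 0.027 ctr [0.499 0.185]
0.03 w 0.032 ctr [0.495 0.175]
0.04 w 0.032 ctr [0.489 0.167]
0.05 w 0.037 ctr [0.484 0.158]
0.06 w 0.04 ctr [0.48  0.149]
```

Request:
{"name": "jog_arm", "arguments": {"jaw": [-1, -1, -1, -1, -1, -1, -1, -1, -1, -1], "dp": [[1, 0, 0], [1, 0, 0], [1, 0, 0], [1, 0, 0], [1, 0, 0], [1, 0, 0], [1, 0, 0], [1, 0, 0], [1, 0, 0], [1, -0.5, 0]], "turn": [0, 0, 0, 0, 0, 0, 0, 0, 0, 0]}}

```text
time: 20.05
ee_pos: [0.491, 0.1123, 0.1931]
eef_rot: [[-0.002, 1.0, 0.0], [1.0, 0.002, 0.0], [0.0, 0.0, -1.0]]
contact_force: [-0.6, 0.8, 0.4]
opening: 0.0857
finger_force: 0.0
```

Request:
{"name": "jog_arm", "arguments": {"jaw": [-1, -1, -1, -1, -1, -1, -1, -1, -1, -1], "dp": [[1, 0, 0], [1, 0, 0], [0.8, 0, 0], [0, 0, 0], [0, 0, 0], [0, 0, 0], [0, 0, 0], [0, 0, 1], [0, 0, 1], [0, 0, 0]], "turn": [0, 0, 0, 0.078, 0.078, 0.078, 0.078, 0, 0, 0]}}

```text
time: 21.3
ee_pos: [0.4898, 0.1675, 0.152]
eef_rot: [[0.469, 0.883, -0.003], [0.883, -0.469, -0.001], [-0.002, -0.002, -1.0]]
contact_force: [0.2, 0.6, 1.1]
opening: 0.0854
finger_force: 0.0
```

Request:
{"name": "jog_arm", "arguments": {"jaw": [-1, -1, -1, -1, -1, -1, -1, -1, 1, 1], "dp": [[0, 0, 0.9], [0, 0, 0.9], [0, 0, 0.9], [0, 0, 0.9], [0, 0, 0.9], [0, 0, 0.8], [0, 0, 0.5], [0, 0, 0], [0, 0, 0], [0, 0, 0]], "turn": [0, 0, 0, 0, 0, 0, 0, 0, 0, 0], "newtons": 30}}

```text
time: 22.55
ee_pos: [0.4911, 0.1678, 0.0379]
eef_rot: [[0.469, 0.883, 0.001], [0.883, -0.469, 0.0], [0.001, 0.001, -1.0]]
contact_force: [-0.9, 0.0, 0.3]
opening: 0.0514
finger_force: 0.0
```

Request:
{"name": "jog_arm", "arguments": {"jaw": [1, 1, 1, 1, 1, 1, 1, 1, 1, 1], "dp": [[0, 0, 0], [0, 0, 0], [0, 0, 0], [0, 0, 0], [0.3, -0.15, 0], [0.3, -0.15, 0], [0.3, -0.15, 0], [0.25, -0.14, 0], [0, 0, 0], [0, 0, 0]], "turn": [0, 0, 0, 0, 0, 0, 0, 0, 0, 0]}}

```text
time: 23.8
ee_pos: [0.4918, 0.1926, 0.0379]
eef_rot: [[0.468, 0.884, 0.002], [0.884, -0.468, -0.001], [-0.0, 0.002, -1.0]]
contact_force: [2.7, -5.7, 7.6]
opening: 0.023
finger_force: 29.5
```

Request:
{"name": "jog_arm", "arguments": {"jaw": [-1, -1, -1, -1, -1, -1, -1, -1, -1, -1], "dp": [[0, 0, 0], [0, 0, 0], [0, 0, 0], [0, 0, 0], [0, 0, -0.6], [0, 0, -1], [0, 0, -1], [0, 0, -1], [0, 0, -1], [0, 0, -1]], "turn": [0, 0, 0, 0, 0, 0, 0, 0, 0, 0]}}

```text
time: 25.05
ee_pos: [0.491, 0.1935, 0.1508]
eef_rot: [[0.469, 0.883, 0.001], [0.883, -0.469, 0.0], [0.001, 0.001, -1.0]]
contact_force: [0.7, -0.2, -0.1]
opening: 0.0853
finger_force: 0.0
```

Request:
{"name": "jog_arm", "arguments": {"jaw": [-1, -1, -1, -1, -1, -1, -1, -1, -1, -1], "dp": [[-1, 0, -1], [-1, 0, -1], [-1, 0, 0], [-1, 0, 0], [-1, 0, 0], [-1, 0, 0], [-1, 0, 0], [-1, 0, 0], [-1, 0, 0], [-0.5, 0, 0]], "turn": [0, 0, 0, 0, 0, 0, 0, 0, 0, 0]}}

```text
time: 26.3
ee_pos: [0.401, 0.0247, 0.1888]
eef_rot: [[0.47, 0.883, -0.001], [0.883, -0.47, 0.0], [-0.0, -0.001, -1.0]]
contact_force: [0.1, 0.2, 0.1]
opening: 0.0853
finger_force: 0.0
```

```bash
python3 look.py b1; python3 - <<'E'
from station import env
import numpy as np,cv2
for n in('top','scene'):
  p=env.read_camera(n);R=cv2.Rodrigues(p['rvec'])[0];t=np.ravel(p['tvec']);C=-R.T@t
  for r in env.trace(p,'last_green'):
    v,u=np.nonzero(r['pixels']);d=np.c_[u,v,np.ones(len(u))]@np.linalg.inv(p['K']).T@R
    X=(C+d*((.035-C[2])/d[:,2])[:,None])[:,:2]
    if .05<X[:,1].mean()<.24 and X[:,0].mean()>.4: print(n,r['score'],X.min(0),X.max(0))
E
```

```text
26.3 [0.40101161 0.02465664 0.18877521] [0.09055625 0.21651454 0.14692014]
scene last_green_mid [([0.337, -0.062, 0.024], 0.87), ([0.473, 0.167, 0.028], 0.64), ([0.292, -0.235, 0.023], 0.59), ([0.58, -0.285, 0.03], 0.2)]
scene last_yellow_mid [([0.584, -0.289, 0.028], 0.7), ([0.534, 0.282, 0.028], 0.23), ([0.583, -0.286, 0.012], 0.17)]
top last_green_mid [([0.472, 0.162, 0.025], 0.93), ([0.294, -0.239, 0.026], 0.76), ([0.335, -0.061, 0.027], 0.68)]
top last_yellow_mid [([0.586, -0.288, 0.024], 0.63), ([0.585, -0.289, 0.003], 0.55), ([0.523, -0.43, 0.004], 0.28)]
scene 0.67 [0.41636693 0.08661595] [0.52272425 0.23088035]
```

View pics/b1.png

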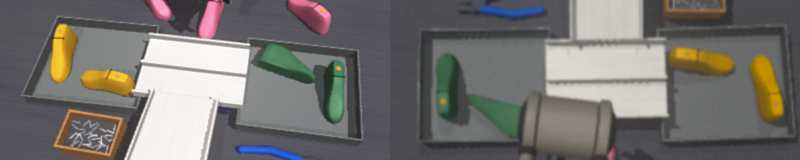

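Green now has its rearmost point at y ≈ 0.087, about 24 mm clear of the tray end, and doesn't touch the sample. Both yellow lasts, the pliers and the tack box are where they should be.

```bash
python3 -c "
from station import env
print(env.sign_off())"
```

```text
the job is handed in; nothing more can be done
None
```

The job is handed in at about 26 s: the yellow last is in the right tote and the green last in the left, both at rest and clear of the tray; green landed on its side against the tray end, so I gripped it and dragged it 25 mm clear.

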